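Free the setting gauge and hold its arm at the index

TASK

On the long setting gauge on the bench, throw the upright ball-ended lever into its middle notch (the one marked with two ribs), which frees the telescoping arm. Then squeeze the lock button in the side of the arm's wooden grip, draw the arm out along the scale until its pointer stands level with the pointer of the index clip, and finish holding it there by the grip with the button still squeezed in: do not let go, because the arm is sprung to pull back. Leave the index clip and the loose things lying round the gauge where they are.

Things in the scene. Friction and masses are not known exactly. Their poses are not given: they have to be found in the camera images.
- gauge: The setting gauge, fixed to the bench: grey bed 90 x 400 x 12 mm; guide housing on it 62 mm high, lever at its +y end, sliding arm towards its -y end. Origin: centre of the bed's underside. Axes: y along the bed, the arm slides out to -y; x across (the -x side, roughly facing the robot, has scale, index clip and lock button); z up. Turned up to 0.3 rad.
- lever (a joint): Angle (rad) about the gauge's y: 0 upright, in the middle notch (two ribs); negative leans to gauge -x, the robot (one-rib notch -0.5), positive to +x (three ribs +0.5); stops +-0.56. Starts negative. A spring pawl centres it in a notch from within 0.1 rad; about 3 N at the ball in or out of a notch, else it stays where left. Off the middle notch it blocks the arm.
- lever_knob (a point): Centre of the black ball, 26 mm in diameter, on the end of the flat steel lever (12 mm wide along x, 6 mm thick along y), 95 mm from the pivot; 165 mm above the bench when upright. The notched quadrant reaches 115 mm above the bench; a boss on the lever, 55 to 65 mm from the pivot, reaches 34 mm to its +y side.
- lever_pivot (a point): Point on the lever's pivot axis right under the upright lever: gauge (0, 140, 70) mm.
- boom (a joint): How far the telescoping arm is drawn out, m: 0 = home (start), at most 0.155; grows as it slides to gauge -y. A spring pulls it home with about 1.5 N at home, 4 N drawn out. While the lock button is out, a pin in a toothed rack (10 mm pitch) locks the arm.
- boom_grip (a point): Centre of the arm's wooden grip, an upright dark block 30 mm across (gauge x), 34 mm along the slide (gauge y), 57 to 109 mm above the bench. This point is inside its middle, 85 mm above the bench, level with the lock button's axis. The steel head below is 50 mm wide (x) and reaches up to 64 mm.
- lock_button (a joint): Button travel, m: 0 = out, 5 mm proud of the grip's -x face; pressed to gauge +x, stop at 0.006. Round, 16 mm in diameter, centred on that face level with boom_grip. Fully in takes 10 N; the lock lets go from 3 mm on. Gripping the block across x with the pads over the button presses it flush (5 mm); let go, it springs out.
- boom_pointer (a point): Tip of the arm's pointer, a thin blade on the -x side of its head, 24 mm above the bench; it moves with the arm.
- index_mark (a point): Tip of the index clip's pointer on the scale: the clip is a small brass block (12 x 12 mm, 31 mm high, with a thumbscrew) on the bed's -x edge. The arm is right when boom_pointer and index_mark have the same gauge y.
- index_clip (a joint): Position of the index clip in m, in the same measure as joint boom (boom = index_clip when the pointers are level). Set between 0.07 and 0.135 beforehand; it holds by friction (4 N).
- pencil_flat: Loose bystander: green pencil, 7 x 117 x 7 mm, lying near the gauge; origin under its middle.
- offcut_c: Loose bystander: beech offcut, 35 x 62 x 21 mm, on the robot's side of the gauge; origin under its middle.
- offcut_a: Loose bystander: beech offcut, 35 x 62 x 21 mm, behind the gauge; origin under its middle.
- offcut_shelf: Loose bystander: pale scrap of wooden moulding, 20 x 50 x 14 mm, behind the gauge; origin under its middle.
- offcut_b: Loose bystander: pale wooden wedge offcut, 25 x 80 x 24 mm, beyond the gauge's -y end; origin under its middle.

How it is judged:
By the outcome, as a careful person would: the job done as asked, in the order asked, and still so for the second after the job is handed in, while the arm keeps its last pose, push and grip.
It also fails if it takes over 45 s, if anything falls off the work surface, if the arm or the gripper's body presses on something with over 40 N, if the wrist force passes 120 N, or if a joint passes its speed limit or range.

ROBOT

A 6-joint arm with a two-finger parallel gripper is mounted at the origin on a cart in front of the work surface, level with it; the furniture and walls round the work are solid. World frame = base frame: x ahead of the robot, y to its left, z up, the work surface at z = 0. Lengths are in mm, angles in rad, forces in N, time in s.
With the tool pointing down it reaches from about 275 to 1000 mm from the base axis. Payload 8.4 kg.
Tool frame: the origin (TCP) lies at the very end of the fingers, on their centre line; the grasp point (between the pads) lies 19 mm behind it; z points along the fingers, y is the line along which they close (so a half turn about z gives the same grasp; the last joint's range is limited). The gripper opens to 85 mm and grips with 20 to 120 N. Pads are 22 mm wide; open, the fingers measure 114 mm over their backs; the gripper's body (76 mm by 85 mm) begins 54 mm behind the grasp point. The pads swing forward as they close: fully open they stand 13 mm farther back than shut.
Start: joints at [-1.117, 0.353, 1.633, -0, 1.155, -0.002], TCP at [275.112, -561.196, 231.281] pointing down, gripper open.
Joint ranges: [-2.63, 2.63], [-0.92, 2.1], [0.06, 2.66], [-1.3, 4.44], [0, 2.69], [-3.02, 3.02]. Speed limits (rad/s): [2.22, 2.22, 2.79, 3.14, 3.14, 3.14].

INTERFACE

Orientations are given as [roll, pitch, yaw] about the fixed x, y, z axes, in that order (R = Rz(yaw) Ry(pitch) Rx(roll)).
In Python, from rig import r, vision gives the robot as it stands. The module is installed in compiled form; this text tells all that it offers.
- The arm moves only by the tool play_rows, never from a script. Its argument "steps" is a list of rows, each an object with "delta_pos": the shift along the tool's x, y, z in cm, a list of three; "yaw": the turn about the tool's z in rad; "jaw": the opening in per cent of the stroke, from 0 (shut) to 100 (fully open). A call has exactly 8 rows; each row is the pose to reach, as a shift and turn from the pose commanded when the call began, along the tool's axes at that moment; what a row does not reach only later rows make up. A row lasts 1/10 s, in which the tool goes at most 50 mm and 8.59 degrees, less where a joint would pass 70% of its speed; a pose out of reach is approached as far as the arm can. A call with a gripper value outside its range is refused whole. The fingers move at their own pace and stop on an object; "grip_force" is the grip in N (left out, the last holds). Time passes only in rows, so rows that repeat a pose let the fingers close, or fill a call up. It gives the time, the measured TCP pose, the force, the opening and the grip force at its end, in the units of the state.
- r.sense(): the state, without advancing time (a new reading comes with each control period).
- vision.grab_frame(name): name is "scene" or "side" or "wrist"; returns (picture, depth): 420x560x3 uint8, red, green, blue; 420x560 float32, mm along the optical axis (not along the pixel's ray), 0 where there is no reading.
- vision.calibration(name): a dict with "mtx" (3x3 intrinsics, pixels), "extrinsics" (4x4, takes a point from camera to world coordinates). Camera axes: x right, y down, z forward; pixel columns grow to the right and rows downward; lengths in mm; the calibration is good to about 2 mm. A picture is of the moment at which its call begins: read the wrist's pose just before it. calibration takes no time and is no camera call; for the wrist camera it gives the pose at the moment of the call.
- r.sign_off(): hands the job in; it is judged then, once.
Trained networks look in the newest picture that a camera, given by its name, has taken for a name from the list of things; names that differ only in an ending like _2 or _b are one class to them, and where a whole thing is asked for, a point or a joint stands for the part that bears it (a point fixed in the world has none). Each returns a list of dicts, best first, with "conf" (0 to 1); they miss things now and then, are a little off and sometimes report something else, mostly with a low value. They report only what shows in the picture. A call takes as long as a camera call.
- vision.cut_out(camera, thing): "region" (420x560 bool, what is visible of it) and "uv" ([column, row] in pixels, amid what is visible of it).
- vision.landmark_of(camera, thing): "uv" ([column, row] in pixels: a listed point, or the origin of a listed thing).
The state is a dict: "clock": time; "qpos": joint angles; "qvel": joint speeds; "joint_efforts": joint torques, N m; "eef_pos": TCP position; "tcp_rot": TCP orientation; "contact_force": force on the tool from outside, world axes, zero at the start; "wrist_torque": the same for the moment, N m; "opening": opening from 0.0 (shut) to 1.0 (fully open); "grasp_force": force on a finger pad.
Only numpy, scipy, OpenCV 4.12 (cv2) and the standard library are available. Lean on these libraries where they do the work, as an engineer would, in place of code of your own. Each camera call takes 0.05 s, during which the arm holds its last target. There are 200 camera calls.

## Working session

There is one attempt and no reset: what is moved stays moved. The work goes in short steps, Python scripts to look and compute and a tool call to move; the robot and the scene stay as the last step left them, time stands still between calls to the robot, and variables do not carry over. Pictures are saved under pics/ and viewed, at most 10 in all, crops included, and the job is handed in when it is done.

Besides the shell and the picture viewer there is one more tool, called after "Call:" as name([rows], argument=value, ...), one row to a line, values as JSON. play_rows: Moves the arm, as the interface text tells. Its arguments: {"type":"object","properties":{"steps":{"type":"array"},"grip_force":{"type":"number"}},"required":["steps"]}

```bash
mkdir -p pics
cat > h.py <<'E'
from rig import r, vision
import numpy as np, cv2
from scipy.spatial.transform import Rotation as R
def world(cam,uv,depth=None,z=None):
    c=vision.calibration(cam);K=np.array(c["mtx"]);T=np.array(c["extrinsics"])
    ray=np.linalg.inv(K)@[uv[0],uv[1],1.]
    if z is None: return (T@np.append(ray*depth,1))[:3]
    d=T[:3,:3]@ray; return T[:3,3]+d*(z-T[2,3])/d[2]
def proj(cam,p):
    c=vision.calibration(cam);T=np.linalg.inv(np.array(c["extrinsics"]));q=np.array(c["mtx"])@(T@np.append(p,1))[:3]
    return q[:2]/q[2]
def save(n,im): cv2.imwrite(f"pics/{n}.png",cv2.cvtColor(im,cv2.COLOR_RGB2BGR))
E
python3 - <<'E'
from h import *
np.set_printoptions(precision=3,suppress=True)
s=r.sense();print({k:s[k] for k in("clock","eef_pos","tcp_rot","contact_force","opening")})
ims=[]
for c in("scene","side"):
    im,d=vision.grab_frame(c);ims.append(im);print(c,np.array(vision.calibration(c)["extrinsics"])[:3])
    for n,z in(("gauge",0),("lever_knob",None),("lever_pivot",70),("boom_grip",85),("boom_pointer",24),("index_mark",24)):
        for l in vision.landmark_of(c,n)[:1]:
            u=l["uv"];dd=d[int(u[1]),int(u[0])]
            print(n,l["conf"],np.array(u),"z-plane",world(c,u,z=z if z is not None else 155),"depth",world(c,u,depth=dd))
save("a_scene",ims[0]);save("a_side",ims[1])
E
```

```text
{'clock': 0.0, 'eef_pos': array([ 274.919, -560.75 ,  230.56 ]), 'tcp_rot': array([-3.14 , -0.   ,  0.456]), 'contact_force': array([-0.823, -0.051,  0.014]), 'opening': 0.9990859655836082}
scene [[ -0.451  -0.635   0.627  42.013]
 [ -0.892   0.323  -0.315 200.589]
 [ -0.002  -0.702  -0.712 720.04 ]]
gauge 0.73 [260.4 246.5] z-plane [555.44  -22.716   0.   ] depth [547.82  -19.402  10.686]
lever_knob 0.75 [190.8 234.4] z-plane [525.799 124.579 155.   ] depth [521.22  125.298 160.348]
lever_pivot 0.95 [194.1 245.2] z-plane [568.774 116.281  70.   ] depth [564.789 116.919  74.918]
boom_grip 0.94 [274.6 219.9] z-plane [544.129 -52.436  85.   ] depth [532.903 -46.779  99.198]
boom_pointer 0.73 [279.5 246. ] z-plane [520.992 -52.381  24.   ] depth [528.479 -56.336  13.119]
index_mark 0.41 [333.2 233. ] z-plane [ 499.41  -174.569   24.   ] depth [ 508.584 -182.093   10.04 ]
side [[ -0.995  -0.028   0.098 484.563]
 [ -0.099   0.474  -0.875 744.881]
 [ -0.022  -0.88   -0.474 557.813]]
gauge 0.86 [291.3 265.3] z-plane [556.414 -30.558   0.   ] depth [548.315  56.846  62.874]
lever_knob 0.62 [297.9 240.1] z-plane [531.85  119.113 155.   ] depth [530.905 131.618 163.05 ]
lever_pivot 0.59 [268.2 280.3] z-plane [581.493 110.837  70.   ] depth [575.659 149.003  99.363]
boom_grip 0.91 [298.8 223.8] z-plane [542.415 -46.432  85.   ] depth [541.545 -34.522  92.116]
boom_pointer 0.63 [309.6 251.1] z-plane [521.732 -46.51   24.   ] depth [522.181 -56.062  17.557]
index_mark 0.65 [323. 216.] z-plane [ 499.378 -185.078   24.   ] depth [ 499.302 -180.309   26.738]
```

Run:
```python
import cv2
for n,(a,b,c,d) in dict(a_scene=(170,130,430,330),a_side=(180,140,420,320)).items():
    im=cv2.imread(f"pics/{n}.png")[b:d,a:c];cv2.imwrite(f"pics/{n}_c.png",cv2.resize(im,None,fx=3,fy=3,interpolation=2))
```

```text
(no output)
```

View pics/a_scene_c.png

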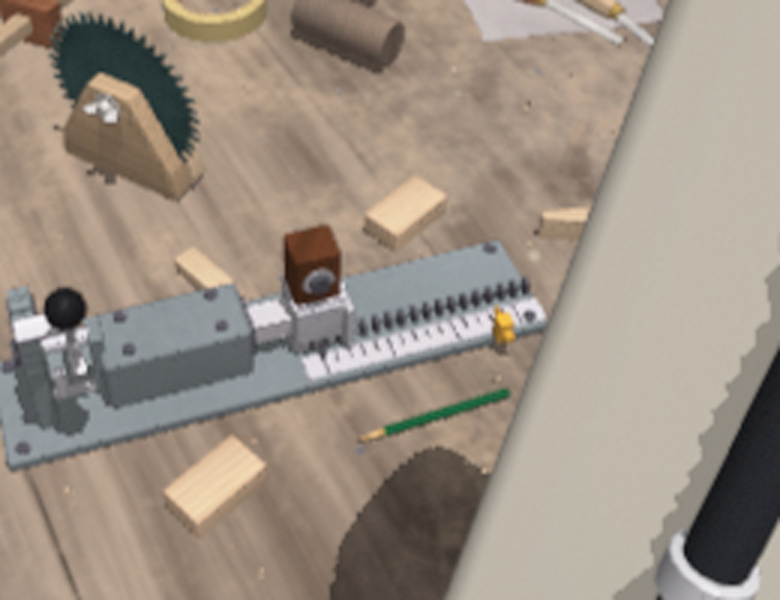

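View pics/a_side_c.png

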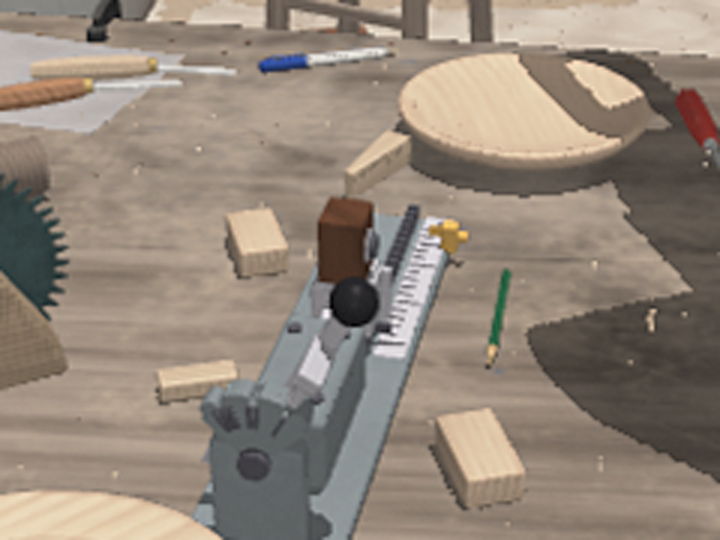

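The pictures show the lever leaning to the robot (ball at scene ≈(191,232)), the arm home (grip ≈(275,218)) and the brass clip near the -y end (≈(337,239)). Next I fit the gauge pose to all the points together.

```bash
cat > fit.py <<'E'
from h import *
from scipy.optimize import least_squares
np.set_printoptions(precision=3,suppress=True)
def g2w(p,x): c,s=np.cos(p[2]),np.sin(p[2]); return np.array([p[0]+c*x[0]-s*x[1],p[1]+s*x[0]+c*x[1],x[2]])
def w2g(p,w): c,s=np.cos(p[2]),np.sin(p[2]); d=np.array(w[:2])-p[:2]; return np.array([c*d[0]+s*d[1],-s*d[0]+c*d[1]])
E
python3 - <<'E'
from fit import *
obs=[]
for c in("scene","side"):
    vision.grab_frame(c)
    for n in("gauge","lever_knob","lever_pivot","boom_grip","boom_pointer","index_mark"):
        for l in vision.landmark_of(c,n)[:1]: obs.append((c,n,np.array(l["uv"]),1 if n!="index_mark" else .7))
pt=lambda a,b:np.array([a/3+170,b/3+130])
obs+=[("scene",(-45,200,0),pt(14,468),1),("scene",(-45,-200,12),pt(545,318),1),("scene",(45,-200,12),pt(499,241),1),
("scene",(-45,-200,0),pt(545,326),1)]
def P(p,n):
    if isinstance(n,tuple): return n
    a=p[3]
    return {"gauge":(0,0,0),"lever_pivot":(0,140,70),"lever_knob":(95*np.sin(a),140,70+95*np.cos(a)),"boom_grip":(0,p[4],85),
     "boom_pointer":(p[7],p[5],24),"index_mark":(p[8],p[6],24)}[n]
f=lambda p:np.concatenate([(proj(c,g2w(p,P(p,n)))-u)*w for c,n,u,w in obs])
s=least_squares(f,[556,-25,-.148,-.5,-30,-30,-150,-35,-35],loss="soft_l1",x_scale=[10,10,.1,.1,10,10,10,10,10])
p=s.x;print(p)
for c,n,u,w in obs:print(c,n,proj(c,g2w(p,P(p,n)))-u)
np.save("p.npy",p)
for n in("lever_knob","boom_grip"):print(n,g2w(p,P(p,n)))
print("upright knob",g2w(p,(0,140,165)),"grip, index-pointer",p[5]-p[6])
E
```

```text
[ 555.464  -25.028   -0.154   -0.533  -39.19   -27.505 -158.378  -27.713
  -32.717]
scene gauge [ 1.937 -1.383]
scene lever_knob [ 0.986 -0.356]
scene lever_pivot [-1.927 -5.192]
scene boom_pointer [-1.847 -0.502]
scene index_mark [-0.311 -0.119]
side gauge [2.452 1.593]
side lever_knob [-0.47   2.694]
side lever_pivot [0.775 1.654]
side boom_grip [-1.624 -0.428]
side boom_pointer [ 0.947 -2.856]
side index_mark [ 0.259 -0.428]
scene (-45, 200, 0) [-0.92  0.99]
scene (-45, -200, 12) [ 1.284 -0.102]
scene (45, -200, 12) [ 0.047 -2.415]
scene (-45, -200, 0) [0.565 0.623]
lever_knob [529.27  120.724 151.824]
boom_grip [549.444 -63.753  85.   ]
upright knob [576.966 113.311 165.   ] grip, index-pointer 130.8724700452756
```

Call:
play_rows([
  {"delta_pos": [3, -2.6, -1.2], "yaw": -0.06, "jaw": 100},
  {"delta_pos": [6, -5.2, -2.5], "yaw": -0.12, "jaw": 100},
  {"delta_pos": [9.2, -7.8, -3.7], "yaw": -0.18, "jaw": 100},
  {"delta_pos": [12.3, -10.5, -5], "yaw": -0.24, "jaw": 100},
  {"delta_pos": [15.5, -13.1, -6.2], "yaw": -0.3, "jaw": 100},
  {"delta_pos": [18.5, -15.7, -7.5], "yaw": -0.36, "jaw": 100},
  {"delta_pos": [21.5, -18.3, -8.7], "yaw": -0.42, "jaw": 100},
  {"delta_pos": [24.5, -21, -10], "yaw": -0.48, "jaw": 100},
])

```text
clock: 2.2
eef_pos: [403.0, -263.3, 331.9]
tcp_rot: [3.141, -0.0, 0.938]
contact_force: [1.0, 0.4, 1.5]
opening: 1.002
grasp_force: 0.0
```

Call:
play_rows([
  {"delta_pos": [4, -0.9, 0], "yaw": -0.07, "jaw": 100},
  {"delta_pos": [8.5, -1.9, 0], "yaw": -0.14, "jaw": 100},
  {"delta_pos": [13, -3, 0], "yaw": -0.21, "jaw": 100},
  {"delta_pos": [17.5, -4, 0], "yaw": -0.28, "jaw": 100},
  {"delta_pos": [22, -5, 0], "yaw": -0.35, "jaw": 100},
  {"delta_pos": [26.5, -6, 0], "yaw": -0.42, "jaw": 100},
  {"delta_pos": [31.1, -7.1, 0], "yaw": -0.48, "jaw": 100},
  {"delta_pos": [31.1, -7.1, 0], "yaw": -0.48, "jaw": 100},
])

```text
clock: 3.0
eef_pos: [531.6, 32.3, 331.2]
tcp_rot: [3.141, -0.002, 1.422]
contact_force: [0.1, -0.8, 0.2]
opening: 1.001
grasp_force: 0.0
```

```bash
cat > look.py <<'E'
from fit import *
import sys
p=np.load("p.npy")
s=r.sense();print(s["clock"],s["eef_pos"],s["tcp_rot"])
Z=dict(gauge=0,lever_knob=153,lever_pivot=70,boom_grip=85,boom_pointer=24,index_mark=24)
for c in sys.argv[2:]:
    im,d=vision.grab_frame(c);save(f"{sys.argv[1]}_{c}",cv2.resize(im,(784,588)))
    for n in Z:
        for l in vision.landmark_of(c,n)[:1]:
            u=l["uv"];w=world(c,u,z=Z[n]);wd=world(c,u,depth=d[int(u[1]),int(u[0])])
            print(c,n,round(l["conf"],2),np.array(u),"W",w,"G",w2g(p,w),"depthW",wd,w2g(p,wd))
E
python3 look.py b wrist
```

```text
3.0 [531.563  32.311 331.207] [ 3.141 -0.002  1.422]
wrist gauge 0.91 [294.4 197.3] W [548.162 -20.912   0.   ] G [-7.847  2.946] depthW [547.126  -6.514  58.407] [-11.082  17.014]
wrist lever_knob 0.84 [268.1 106.1] W [531.635 117.296 153.   ] G [-45.405 136.975] depthW [531.955 116.392 165.862] [-44.951 136.131]
wrist lever_pivot 0.83 [301.1 114.3] W [571.244 105.562  70.   ] G [ -4.464 131.464] depthW [570.897 105.437  74.425] [ -4.788 131.287]
wrist boom_grip 0.71 [299.7 237.4] W [545.394 -61.652  85.   ] G [ -4.325 -37.736] depthW [545.031 -52.012 109.092] [ -6.164 -28.266]
wrist boom_pointer 0.88 [281.9 222.6] W [521.173 -56.067  24.   ] G [-29.117 -35.937] depthW [521.23  -55.598  25.409] [-29.132 -35.465]
wrist index_mark 0.46 [281.7 293. ] W [ 500.999 -184.443   24.   ] G [ -29.334 -165.888] depthW [ 500.109 -190.851   13.638] [ -29.229 -172.357]
```

View pics/b_wrist.png

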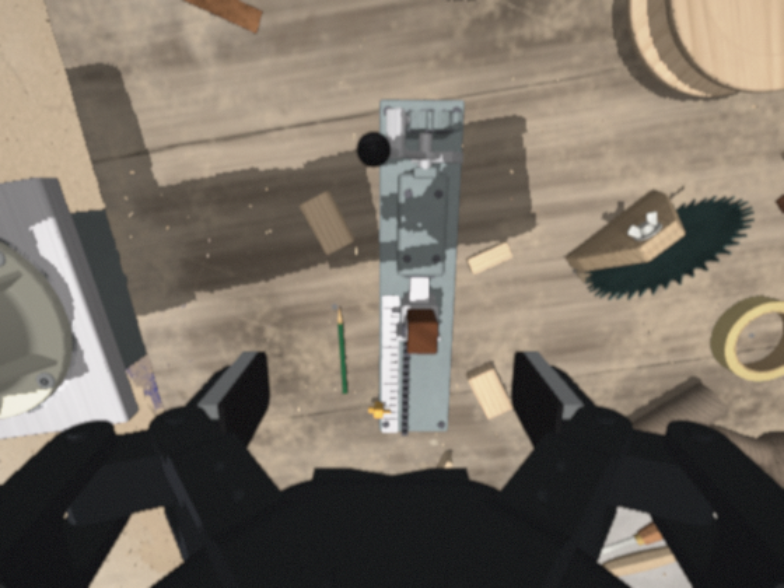

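The wrist view shows the whole gauge: bed corners ≈(380,101), (463,101), (381,432), (449,432), ball (374,149), grip (423,331), clip (380,410). I refine the bed pose from those corners.

```bash
python3 - <<'E'
from fit import *
c="wrist"
im=cv2.imread("pics/b_wrist.png")
cor={(-45,200):(380,101),(45,200):(463,101),(-45,-200):(381,432),(45,-200):(449,432)}
W=np.array([world(c,np.array(v)/1.4,z=12)[:2] for v in cor.values()]);G=np.array(list(cor),float)
f=lambda p:np.concatenate([g2w(p,(*g,12))[:2]-w for g,w in zip(G,W)])
p=least_squares(f,[555,-25,-.15],x_scale=[10,10,.1]).x;print(p,f(p))
np.save("p.npy",p)
for n,z in dict(knob=((374,149),153),grip_top=((423,316),109),clip=((380,410),24)).values() and [(a,b) for a,b in dict(knob=((374,149),153),clip=((380,410),28)).items()]:
    w=world(c,np.array(z[0])/1.4,z=z[1]);print(n,w,w2g(p,w))
h=cv2.resize(im[280:440,360:480],None,fx=5,fy=3.7,interpolation=cv2.INTER_CUBIC)
cv2.imwrite("pics/b_crop.png",h)
print("upright",g2w(p,(0,140,165)))
E
python3 look.py b2 wrist
```

```text
[552.907 -31.31   -0.158] [-1.345  1.248  1.64   0.72  -0.71  -0.838  0.416 -1.129]
knob [530.91  116.126 153.   ] [-44.882 142.151]
clip [ 483.758 -178.91    28.   ] [ -45.108 -156.629]
upright [574.897 106.952 165.   ]
3.35 [529.652  26.535 331.426] [3.141 0.    1.414]
wrist gauge 0.93 [295.5 192.8] W [551.003 -15.454   0.   ] G [-4.372 15.36 ] depthW [549.595  -1.827  59.072] [-7.902 28.597]
wrist lever_knob 0.7 [267.8  99.2] W [532.925 123.444 153.   ] G [-44.041 149.695] depthW [533.234 122.107 167.549] [-43.526 148.423]
wrist lever_pivot 0.69 [305.9 106.3] W [579.406 114.691  70.   ] G [  3.238 148.351] depthW [578.291 114.113  81.357] [  2.228 147.605]
wrist boom_grip 0.6 [300.7 229.9] W [548.841 -50.004  85.   ] G [ -1.08  -19.101] depthW [548.268 -40.86  109.631] [ -3.082 -10.16 ]
wrist boom_pointer 0.67 [280.2 219.9] W [519.61  -50.189  24.   ] G [-29.919 -23.874] depthW [519.077 -54.002  12.144] [-29.846 -27.724]
wrist index_mark 0.62 [282.9 288.5] W [ 505.009 -175.002   24.   ] G [ -24.735 -149.431] depthW [ 504.113 -181.937   12.431] [ -24.53  -156.421]
```

Call:
play_rows([
  {"delta_pos": [4.6, -0.6, 0], "yaw": 0, "jaw": 100},
  {"delta_pos": [9.3, -1.3, 0.5], "yaw": 0, "jaw": 100},
  {"delta_pos": [9.3, -1.3, 4.5], "yaw": 0, "jaw": 100},
  {"delta_pos": [9.3, -1.3, 9], "yaw": 0, "jaw": 100},
  {"delta_pos": [9.3, -1.3, 13], "yaw": 0, "jaw": 100},
  {"delta_pos": [9.3, -1.3, 16.5], "yaw": 0, "jaw": 100},
  {"delta_pos": [9.3, -1.3, 19.1], "yaw": 0, "jaw": 100},
  {"delta_pos": [9.3, -1.3, 19.1], "yaw": 0, "jaw": 100},
])

```text
clock: 4.5
eef_pos: [529.0, 121.0, 137.0]
tcp_rot: [-3.136, 0.002, 1.416]
contact_force: [-0.8, 0.1, -0.4]
opening: 1.002
grasp_force: 0.0
```

```bash
python3 - <<'E'
from fit import *
np.save("p.npy",[555.4,-25.2,-.152])
E
python3 look.py c wrist scene; python3 -c "
import cv2
im=cv2.imread('pics/c_scene.png')[180:420,180:480];cv2.imwrite('pics/c_sc.png',cv2.resize(im,None,fx=2.4,fy=2.4,interpolation=2))"
```

```text
4.5 [529.043 121.047 136.98 ] [-3.136  0.002  1.416]
wrist gauge 0.86 [319.9 314.9] W [555.825 -20.44    0.   ] G [-0.3    4.769] depthW [552.502  28.428  66.096] [-10.985  52.571]
wrist lever_knob 0.77 [286.9 269.9] W [535.67 120.43 153.  ] G [-41.553 140.963] depthW [536.453 128.829 169.069] [-42.051 149.385]
wrist lever_pivot 0.57 [341.3 217.8] W [580.22  114.423  70.   ] G [  3.393 141.771] depthW [578.088 118.599  82.02 ] [  0.653 145.576]
scene gauge 0.87 [260.5 246.1] W [556.347 -23.393   0.   ] G [0.662 1.929] depthW [548.98  -20.185  10.313] [-7.106  3.985]
scene lever_knob 0.7 [238.4 224.3] W [510.839  38.704 153.   ] G [-53.723  56.42 ] depthW [627.016  -1.412  12.486] [67.188 34.358]
scene lever_pivot 0.94 [193.2 244.2] W [572.017 117.064  70.   ] G [ -5.116 143.14 ] depthW [458.734 134.917 208.939] [-119.795  143.634]
scene boom_grip 0.7 [273.9 216.6] W [552.998 -55.287  85.   ] G [  2.181 -30.104] depthW [535.058 -46.303 107.296] [-16.913 -23.94 ]
scene boom_pointer 0.91 [277.6 245.9] W [523.077 -48.871  24.   ] G [-28.366 -28.292] depthW [521.068 -47.829  26.907] [-30.51  -27.567]
scene index_mark 0.44 [333.8 231.9] W [ 501.476 -177.457   24.   ] G [ -30.248 -158.666] depthW [ 509.687 -184.213   11.561] [ -21.109 -164.102]
```

View pics/c_wrist.png

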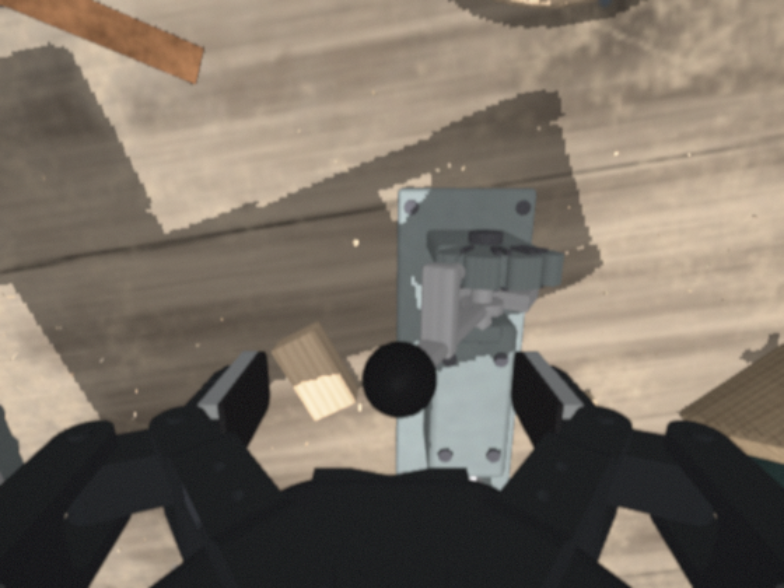

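The ball (399,379) sits between the open pads (inner faces ≈268 and ≈515). I cage it and carry it over.

Call:
play_rows([
  {"delta_pos": [0, 0.3, 0], "yaw": 0, "jaw": 38},
  {"delta_pos": [0, 0.3, 0], "yaw": 0, "jaw": 38},
  {"delta_pos": [0, 0.3, 0], "yaw": 0, "jaw": 38},
  {"delta_pos": [0, 0.3, 0], "yaw": 0, "jaw": 38},
  {"delta_pos": [0, 0.3, 0], "yaw": 0, "jaw": 38},
  {"delta_pos": [0, 0.3, 0], "yaw": 0, "jaw": 38},
  {"delta_pos": [0, 0.3, 0], "yaw": 0, "jaw": 38},
  {"delta_pos": [0, 0.3, 0], "yaw": 0, "jaw": 38},
])

```text
clock: 6.0
eef_pos: [534.5, 121.1, 140.3]
tcp_rot: [3.142, -0.0, 1.416]
contact_force: [-0.3, -0.3, 0.5]
opening: 0.379
grasp_force: 0.0
```

```bash
python3 look.py d wrist
```

```text
6.0 [534.465 121.141 140.3  ] [ 3.142 -0.     1.416]
wrist gauge 0.59 [313.3 313.5] W [551.524 -17.681   0.   ] G [-4.969  6.845] depthW [549.948  27.274  61.687] [-13.334  51.044]
wrist lever_knob 0.85 [276.  267.4] W [532.702 122.625 153.   ] G [-44.819 142.683] depthW [533.695 128.24  164.087] [-44.688 148.384]
wrist lever_pivot 0.98 [336.3 217.3] W [577.71  115.298  70.   ] G [  0.779 142.256] depthW [576.598 117.727  77.078] [ -0.688 144.489]
```

View pics/d_wrist.png

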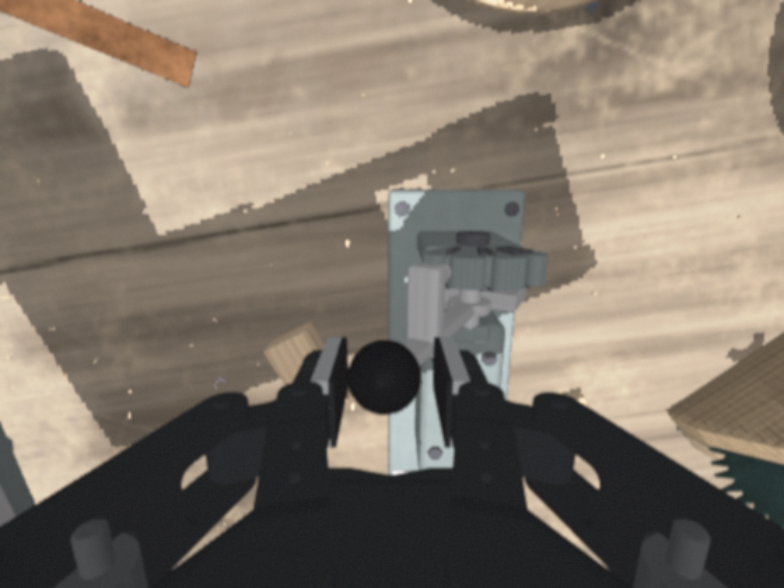

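Call:
play_rows([
  {"delta_pos": [0, 0.8, -0.3], "yaw": 0, "jaw": 38},
  {"delta_pos": [0, 1.6, -0.6], "yaw": 0, "jaw": 38},
  {"delta_pos": [0, 2.4, -0.8], "yaw": 0, "jaw": 38},
  {"delta_pos": [0, 3.2, -1.0], "yaw": 0, "jaw": 38},
  {"delta_pos": [0, 4.0, -1.1], "yaw": 0, "jaw": 38},
  {"delta_pos": [0, 4.5, -1.2], "yaw": 0, "jaw": 38},
  {"delta_pos": [0, 4.5, -1.2], "yaw": 0, "jaw": 38},
  {"delta_pos": [0, 4.5, -1.2], "yaw": 0, "jaw": 38},
])

```text
clock: 7.15
eef_pos: [579.2, 114.1, 152.1]
tcp_rot: [3.141, 0.0, 1.416]
contact_force: [0.4, 0.1, 0.5]
opening: 0.382
grasp_force: 0.0
```

```bash
sed -i 's/lever_knob=153/lever_knob=165/' look.py; python3 look.py e wrist
```

```text
7.15 [579.166 114.065 152.122] [3.141 0.    1.416]
wrist gauge 0.79 [274.2 308.4] W [551.929 -19.493   0.   ] G [-4.295  5.115] depthW [559.661  22.798  62.017] [-3.055 48.09 ]
wrist lever_knob 0.6 [275.8 268.5] W [576.799 115.155 165.   ] G [ -0.1   141.977] depthW [577.818 120.869 176.183] [  0.042 147.779]
wrist lever_pivot 0.8 [275.  214.6] W [575.044 114.204  70.   ] G [ -1.691 140.771] depthW [579.072 134.167 136.773] [ -0.732 161.114]
```

View pics/e_wrist.png

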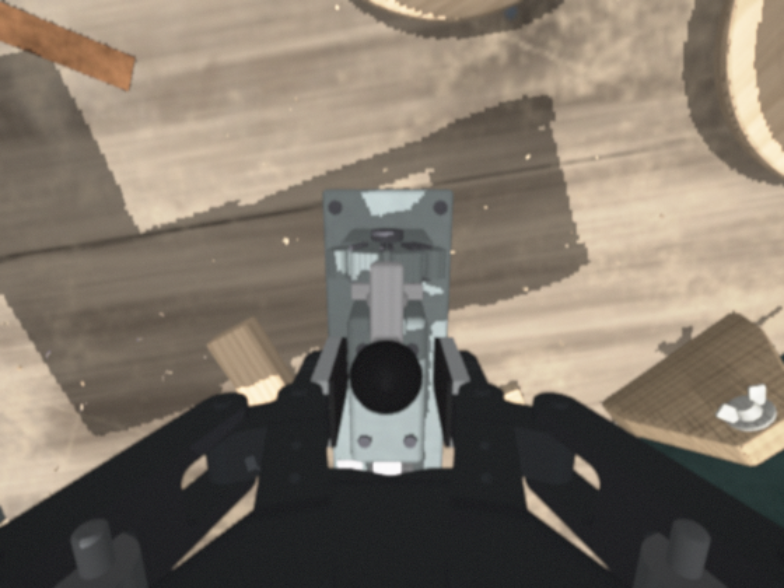

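The ball (386,376) now stands centred over the bed with the boss in line, so the lever is upright. I lift clear and go over the grip.

Call:
play_rows([
  {"delta_pos": [0, 0, -2.5], "yaw": 0, "jaw": 38},
  {"delta_pos": [0, 0, -6], "yaw": 0, "jaw": 38},
  {"delta_pos": [-2.5, 0, -7], "yaw": 0, "jaw": 60},
  {"delta_pos": [-6.5, -0.1, -7], "yaw": 0, "jaw": 100},
  {"delta_pos": [-10.5, -0.2, -7], "yaw": 0, "jaw": 100},
  {"delta_pos": [-14.5, -0.2, -6], "yaw": 0, "jaw": 100},
  {"delta_pos": [-17.3, -0.2, -4], "yaw": 0, "jaw": 100},
  {"delta_pos": [-17.3, -0.2, -4], "yaw": 0, "jaw": 100},
])

```text
clock: 8.3
eef_pos: [548.1, -59.1, 190.3]
tcp_rot: [-3.138, 0.001, 1.413]
contact_force: [0.6, 0.0, -0.8]
opening: 1.002
grasp_force: 0.0
```

Call:
play_rows([
  {"delta_pos": [0, 0, 0], "yaw": 0, "jaw": 100},
  {"delta_pos": [0, 0, 0], "yaw": 0, "jaw": 100},
  {"delta_pos": [0, 0, 0], "yaw": 0, "jaw": 100},
  {"delta_pos": [0, 0, 0], "yaw": 0, "jaw": 100},
  {"delta_pos": [0, 0, 0], "yaw": 0, "jaw": 100},
  {"delta_pos": [0, 0, 0], "yaw": 0, "jaw": 100},
  {"delta_pos": [0, 0, 0], "yaw": 0, "jaw": 100},
  {"delta_pos": [0, 0, 0], "yaw": 0, "jaw": 100},
])

```text
clock: 9.1
eef_pos: [550.2, -56.4, 192.3]
tcp_rot: [-3.142, -0.0, 1.416]
contact_force: [0.7, -0.3, -0.3]
opening: 1.001
grasp_force: 0.0
```

```bash
python3 look.py f wrist
python3 - <<'E'
from fit import *
p=np.load("p.npy");im,d=vision.grab_frame("wrist")
c=vision.calibration("wrist");K=np.array(c["mtx"]);T=np.array(c["extrinsics"])
v,u=np.mgrid[:420,:560];P=np.stack([(u-K[0,2])/K[0,0]*d,(v-K[1,2])/K[1,1]*d,d],-1)@T[:3,:3].T+T[:3,3]
cc,s=np.cos(p[2]),np.sin(p[2]);X=P[...,0]-p[0];Y=P[...,1]-p[1];gx=cc*X+s*Y;gy=-s*X+cc*Y
rgb=im.astype(int)
m=(d>0)&(abs(P[...,2]-109)<5)&(abs(gx)<40)&(gy>-90)&(gy<30)&(rgb[...,0]>rgb[...,2]+25)
print(m.sum());
for a in(gx,gy,P[...,2]):print(np.percentile(a[m],[0,2,50,98,100]))
for l in vision.cut_out("wrist","boom_grip")[:1]:
    k=l["region"]&(abs(P[...,2]-109)<6)
    print("cut",l["conf"],k.sum(),[np.percentile(a[k],[1,50,99]) for a in(gx,gy)])
E
```

```text
9.1 [550.237 -56.384 192.29 ] [-3.142 -0.     1.416]
wrist gauge 0.7 [274.4 156.3] W [550.195 -20.431   0.   ] G [-5.867  3.925] depthW [551.577 -16.088  46.739] [-5.159  8.428]
wrist boom_grip 0.95 [279.2 201.1] W [550.687 -52.151  85.   ] G [ -0.578 -27.354] depthW [551.614 -45.959 109.611] [ -0.599 -21.093]
wrist boom_pointer 0.6 [254.2 187.5] W [523.767 -48.139  24.   ] G [-27.795 -27.464] depthW [523.679 -48.282  23.247] [-27.86  -27.619]
wrist index_mark 0.59 [254.1 293.2] W [ 500.659 -176.501   24.   ] G [ -31.201 -157.845] depthW [ 498.58  -183.046   13.138] [ -32.265 -164.63 ]
1296
[-15.422 -14.445  -1.536  11.518  12.347]
[-42.902 -42.112 -26.094 -11.493 -11.102]
[104.247 105.85  108.563 109.985 110.735]
cut 0.77 1458 [array([-15.47 ,  -0.81 ,  13.142]), array([-44.942, -26.984, -11.352])]
```

View pics/f_wrist.png

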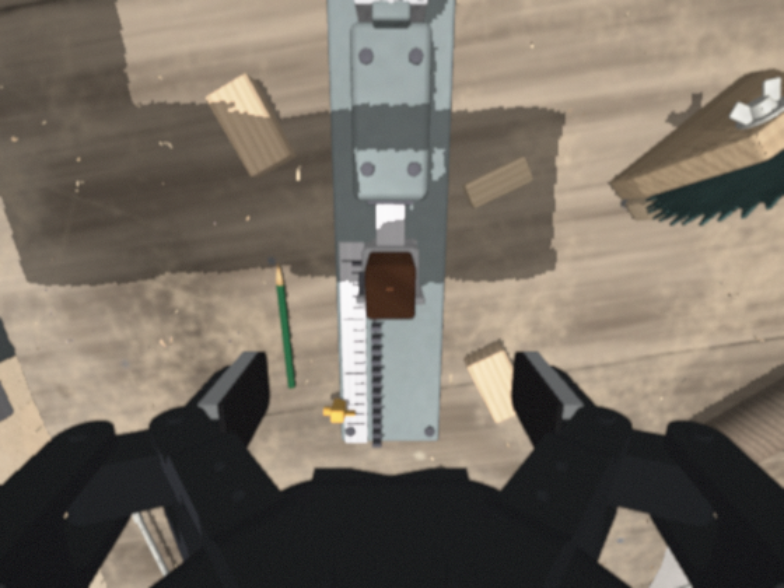

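The grip top (390,285) is in view and free, and its centre is at gauge (-0.7,-27). The clip is at (338,408), about 130 mm further along. I descend and grip.

Call:
play_rows([
  {"delta_pos": [0.5, 0, 3], "yaw": 0, "jaw": 100},
  {"delta_pos": [0.5, 0, 6.5], "yaw": 0, "jaw": 100},
  {"delta_pos": [0.5, 0, 9.5], "yaw": 0, "jaw": 100},
  {"delta_pos": [0.5, 0, 11.5], "yaw": 0, "jaw": 100},
  {"delta_pos": [0.5, 0, 12.5], "yaw": 0, "jaw": 100},
  {"delta_pos": [0.5, 0, 12.6], "yaw": 0, "jaw": 80},
  {"delta_pos": [0.5, 0, 12.6], "yaw": 0, "jaw": 60},
  {"delta_pos": [0.5, 0, 12.6], "yaw": 0, "jaw": 50},
])

```text
clock: 10.35
eef_pos: [551.9, -51.6, 67.4]
tcp_rot: [3.14, -0.0, 1.416]
contact_force: [-0.7, -0.8, -0.5]
opening: 0.515
grasp_force: 0.0
```

Call:
play_rows([
  {"delta_pos": [0, 0, 0], "yaw": 0, "jaw": 30},
  {"delta_pos": [0, 0, 0], "yaw": 0, "jaw": 20},
  {"delta_pos": [0, 0, 0], "yaw": 0, "jaw": 20},
  {"delta_pos": [0, 0, 0], "yaw": 0, "jaw": 20},
  {"delta_pos": [0, 0, 0], "yaw": 0, "jaw": 20},
  {"delta_pos": [0, 0, 0], "yaw": 0, "jaw": 20},
  {"delta_pos": [0, 0, 0], "yaw": 0, "jaw": 20},
  {"delta_pos": [0, 0, 0], "yaw": 0, "jaw": 20},
], grip_force=45)

```text
clock: 11.15
eef_pos: [551.0, -51.5, 67.4]
tcp_rot: [3.141, -0.0, 1.416]
contact_force: [-2.9, -0.2, 5.0]
opening: 0.341
grasp_force: 46.7
```

```bash
python3 look.py g wrist scene
```

```text
11.15 [551.012 -51.489  67.414] [ 3.141 -0.     1.416]
wrist gauge 0.69 [276.3 178.5] W [553.526 -19.933   0.   ] G [-2.65   4.923] depthW [555.151 -12.011  46.708] [-2.244 12.999]
wrist boom_grip 0.91 [279.7 279.3] W [550.448 -53.967  85.   ] G [ -0.539 -29.185] depthW [552.434 -40.642 108.87 ] [ -0.594 -15.713]
wrist boom_pointer 0.73 [237.7 231.8] W [522.645 -48.017  24.   ] G [-28.923 -27.514] depthW [522.791 -47.773  24.712] [-28.815 -27.251]
scene lever_knob 0.88 [185.7 210.5] W [576.283 115.871 165.   ] G [ -0.718 142.606] depthW [569.161 117.    172.399] [ -7.929 142.644]
scene lever_pivot 0.94 [196.  245.2] W [567.046 112.878  70.   ] G [ -9.396 138.25 ] depthW [569.913 112.399  66.45 ] [ -6.489 138.21 ]
```

View pics/g_wrist.png

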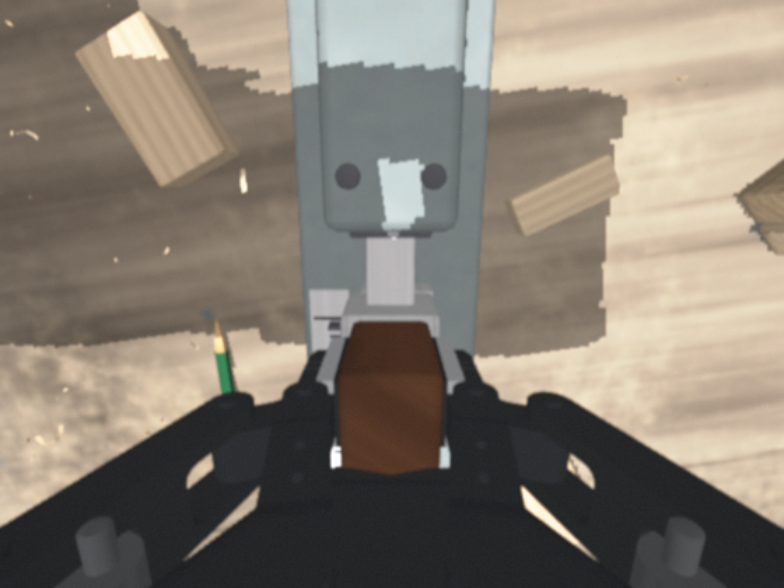

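The pads hold the grip flush (opening 29 mm against the 30 mm block), and the grip fills the gap at (337–445, 320–470). Draw 120 mm first, then measure.

Call:
play_rows([
  {"delta_pos": [-0.8, 0, 0], "yaw": 0, "jaw": 20},
  {"delta_pos": [-2.5, 0, 0], "yaw": 0, "jaw": 20},
  {"delta_pos": [-4.5, 0, 0], "yaw": 0, "jaw": 20},
  {"delta_pos": [-6.5, 0, 0], "yaw": 0, "jaw": 20},
  {"delta_pos": [-8.5, 0, 0], "yaw": 0, "jaw": 20},
  {"delta_pos": [-10.5, 0, 0], "yaw": 0, "jaw": 20},
  {"delta_pos": [-12, 0, 0], "yaw": 0, "jaw": 20},
  {"delta_pos": [-12, 0, 0], "yaw": 0, "jaw": 20},
])

```text
clock: 12.65
eef_pos: [532.0, -171.3, 67.4]
tcp_rot: [-3.142, -0.0, 1.414]
contact_force: [-2.5, 3.3, 7.6]
opening: 0.343
grasp_force: 46.8
```

Call:
play_rows([
  {"delta_pos": [0, 0, 0], "yaw": 0, "jaw": 20},
  {"delta_pos": [0, 0, 0], "yaw": 0, "jaw": 20},
  {"delta_pos": [0, 0, 0], "yaw": 0, "jaw": 20},
  {"delta_pos": [0, 0, 0], "yaw": 0, "jaw": 20},
  {"delta_pos": [0, 0, 0], "yaw": 0, "jaw": 20},
  {"delta_pos": [0, 0, 0], "yaw": 0, "jaw": 20},
  {"delta_pos": [0, 0, 0], "yaw": 0, "jaw": 20},
  {"delta_pos": [0, 0, 0], "yaw": 0, "jaw": 20},
])

```text
clock: 13.45
eef_pos: [532.3, -169.7, 67.4]
tcp_rot: [-3.141, -0.0, 1.415]
contact_force: [-4.1, 2.2, 6.0]
opening: 0.35
grasp_force: 46.8
```

```bash
python3 look.py h wrist scene side
python3 - <<'E'
import cv2,numpy as np
from fit import *
a=cv2.imread('pics/h_wrist.png')[230:480,230:450];a=cv2.resize(a,(528,600),interpolation=cv2.INTER_CUBIC)
p=np.load('p.npy')
f,_=vision.grab_frame('side');f=cv2.cvtColor(f,cv2.COLOR_RGB2BGR)[185:265,290:350]
b=cv2.resize(f,(260,347),interpolation=cv2.INTER_CUBIC);b=cv2.copyMakeBorder(b,0,253,0,0,0)
cv2.imwrite('pics/h_c.png',np.hstack([a,b]))
E
```

```text
13.45 [ 532.266 -169.665   67.394] [-3.141 -0.     1.415]
wrist boom_grip 0.97 [279.1 275.2] W [ 531.759 -169.976   85.   ] G [  -1.447 -146.687] depthW [ 533.665 -157.611  107.895] [  -1.435 -134.175]
wrist boom_pointer 0.65 [234.8 230.9] W [ 502.049 -165.256   24.   ] G [ -31.53  -146.519] depthW [ 499.377 -169.428   11.626] [ -33.539 -151.048]
wrist index_mark 0.56 [235.9 246.5] W [ 500.581 -176.602   24.   ] G [ -31.262 -157.957] depthW [ 512.607 -155.2     77.729] [ -22.616 -134.98 ]
scene gauge 0.92 [259.8 249.9] W [547.543 -17.495   0.   ] G [-8.933  6.427] depthW [153.979 152.287 560.564] [-423.667  114.66 ]
scene lever_knob 0.57 [185.7 211.3] W [574.343 116.507 165.   ] G [ -2.732 142.942] depthW [564.853 118.006 174.895] [-12.34  142.987]
scene lever_pivot 0.62 [195.3 242.9] W [573.263 112.201  70.   ] G [ -3.147 138.521] depthW [566.121 113.389  78.74 ] [-10.387 138.614]
side gauge 0.57 [292.9 264.5] W [553.522 -33.421   0.   ] G [-0.612 -8.411] depthW [545.722  54.604  63.089] [-21.65   77.419]
side lever_knob 0.64 [268.4 231.7] W [577.407 113.928 165.   ] G [  0.687 140.856] depthW [575.631 125.993 172.511] [ -2.895 152.513]
side lever_pivot 0.94 [268.2 281.6] W [581.065 114.251  70.   ] G [  4.254 141.73 ] depthW [575.85  148.328  96.36 ] [ -6.06  174.624]
side boom_grip 0.98 [310.8 193.1] W [ 525.91  -174.445   85.   ] G [  -6.552 -151.99 ] depthW [ 524.953 -153.155   95.95 ] [ -10.722 -131.089]
side boom_pointer 0.58 [318.3 220.7] W [ 508.918 -164.152   24.   ] G [ -24.907 -144.388] depthW [ 508.981 -166.508   22.617] [ -24.488 -146.707]
side index_mark 0.59 [322.5 218.4] W [ 500.185 -174.561   24.   ] G [ -31.963 -156.   ] depthW [ 500.412 -187.927   16.24 ] [ -29.715 -169.177]
```

View pics/h_c.png

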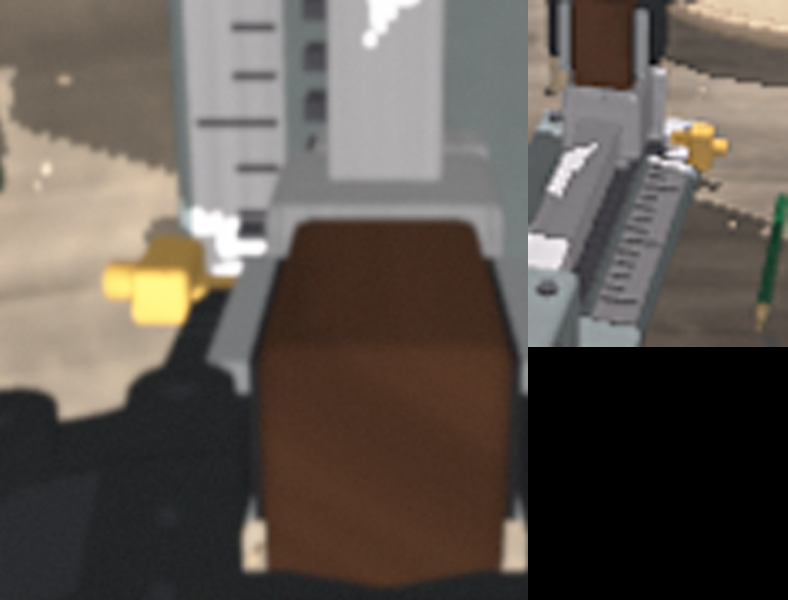

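The arm followed, with the pointer ≈11.5 mm short of the clip's pointer (the wrist landmarks are at rows 230.9 and 246.5). I draw that distance and remeasure.

Call:
play_rows([
  {"delta_pos": [-0.3, 0, 0], "yaw": 0, "jaw": 20},
  {"delta_pos": [-0.6, 0, 0], "yaw": 0, "jaw": 20},
  {"delta_pos": [-0.9, 0, 0], "yaw": 0, "jaw": 20},
  {"delta_pos": [-1.15, 0, 0], "yaw": 0, "jaw": 20},
  {"delta_pos": [-1.15, 0, 0], "yaw": 0, "jaw": 20},
  {"delta_pos": [-1.15, 0, 0], "yaw": 0, "jaw": 20},
  {"delta_pos": [-1.15, 0, 0], "yaw": 0, "jaw": 20},
  {"delta_pos": [-1.15, 0, 0], "yaw": 0, "jaw": 20},
])

```text
clock: 15.35
eef_pos: [530.5, -181.0, 67.4]
tcp_rot: [-3.141, -0.001, 1.415]
contact_force: [-2.2, 3.2, 5.9]
opening: 0.348
grasp_force: 46.7
```

Run:
```python
from fit import *
p=np.load("p.npy");s=r.sense();print(s["clock"],s["eef_pos"],w2g(p,s["eef_pos"]),s["opening"],s["grasp_force"])
pw=world("wrist",[233.3,248.],z=24)  # note: calibration now; reference only
for c in("wrist","side","scene"):
    D={"boom_pointer":[],"index_mark":[]}
    for i in range(4):
        im,_=vision.grab_frame(c)
        for n in D:
            for l in vision.landmark_of(c,n)[:1]:D[n].append([*w2g(p,world(c,l["uv"],z=24)),*l["uv"],l["conf"]])
    for n in D: print(c,n);print(np.array(D[n]))
    if c=="wrist":a=cv2.cvtColor(im,cv2.COLOR_RGB2BGR)[205:275,190:270];a=cv2.resize(a,(685,600),interpolation=cv2.INTER_CUBIC);cv2.imwrite("pics/i_c.png",a)
print(r.sense()["clock"])
```

```text
15.35 [ 530.454 -181.01    67.382] [  -1.066 -157.79 ] 0.34820975368868823 46.7491614818573
wrist boom_pointer
[[ -31.844 -159.086  234.5    232.4      0.72 ]
 [ -30.742 -158.796  236.1    232.       0.56 ]
 [ -29.296 -158.438  238.2    231.5      0.8  ]
 [ -31.569 -160.606  235.     234.5      0.85 ]]
wrist index_mark
[[ -30.226 -159.524  236.9    233.       0.84 ]
 [ -32.766 -159.877  233.2    233.5      0.61 ]
 [ -31.84  -157.419  234.4    230.1      0.68 ]
 [ -30.022 -159.521  237.2    233.       0.81 ]]
side boom_pointer
[[ -32.671 -150.877  322.4    219.6      0.91 ]
 [ -31.164 -143.582  321.1    221.2      0.86 ]
 [ -26.66  -163.297  320.7    216.5      0.95 ]
 [ -32.135 -149.011  322.     220.       0.9  ]]
side index_mark
[[ -35.768 -163.039  324.8    217.       0.53 ]
 [ -32.195 -164.498  323.3    216.5      0.6  ]
 [ -34.298 -161.384  324.     217.3      0.54 ]
 [ -32.311 -161.397  323.1    217.2      0.63 ]]
scene boom_pointer
[]
scene index_mark
[[-114.739   74.292  241.7    292.4      0.35 ]
 [ 129.468  149.108  183.1    213.4      0.49 ]]
17.15
```

View pics/i_c.png

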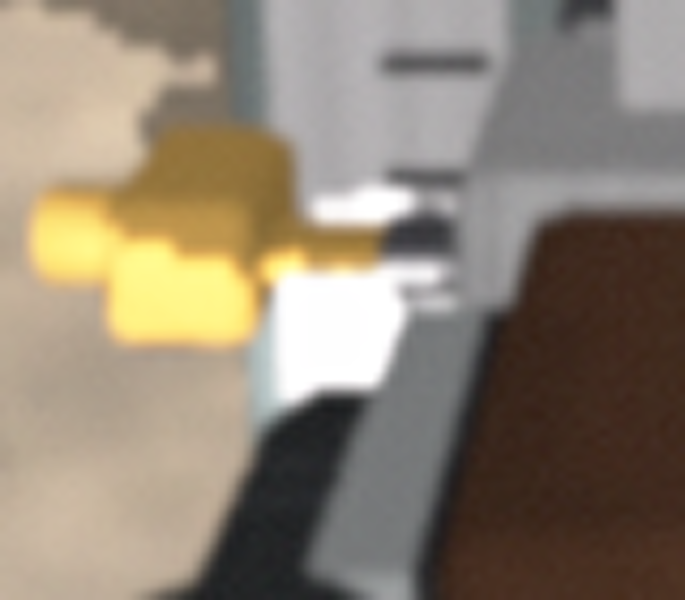

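Brass pointer and dark blade now meet tip to tip at crop ≈(382,248). I check the centre rows of each numerically at sub-pixel level.

Run:
```python
from fit import *
im=np.mean([vision.grab_frame("wrist")[0].astype(float) for _ in range(4)],0)
b=im[222:246,218:248]
print("cols 224-246, R-B (brass)");print((b[...,0]-b[...,2])[4:14,6:22].astype(int))
print("sum/3");print((b.mean(-1))[4:16,10:30].astype(int))
s=r.sense();print(s["clock"],s["eef_pos"])
```

```text
cols 224-246, R-B (brass)
[[ 34   9   1   0   0   0   1   1   1   2   1   0   0   0   0   0]
 [ 35   9   1   1   1   0   1   1   1   1   1   1   0   1   1   1]
 [ 38  11   4   1   2   2   2   1   0   0   0   0   0   1   0   0]
 [ 46  20  10   4   2   2   2   1   0   0   0   0   0   1   0   0]
 [ 62  40  29  21  13  12  12  11  11  10  10   8   0  -1  -1  -1]
 [ 79  70  58  51  49  49  49  48  48  45  35  15   0  -2  -3  -3]
 [ 90  87  86  82  81  81  80  80  80  72  48  15  -2  -3  -4  -3]
 [108 100  95  95  94  94  96  95  94  79  42   6  -4  -4  -4  -3]
 [139 128 108 105 106 106 106 106 104  85  39   5  -3  -3  -2  -2]
 [123 129 110 105 109 116 115 109 103  80  37   6   0   0  -1   0]]
sum/3
[[171 170 174 185 201 207 196 169 150 137 116 106 106 108 105 109 126 142
  145 145]
 [195 195 201 222 241 247 246 240 231 213 170 145 144 148 147 136 140 149
  149 148]
 [235 236 239 248 254 255 255 255 251 237 189 155 154 166 173 155 146 151
  152 149]
 [248 248 249 252 255 255 255 251 235 206 159 129 129 147 163 151 147 152
  152 150]
 [230 231 233 236 239 240 233 197 154 127 100  85  86 101 120 132 145 153
  154 152]
 [161 162 164 167 167 167 151 114  80  67  63  62  61  66  88 120 143 152
  153 152]
 [115 115 116 116 115 111  96  74  62  61  60  59  62  64  82 117 142 151
  152 151]
 [115 115 114 115 114 108  90  74  71  70  70  72  70  71  84 114 140 151
  150 149]
 [130 131 130 131 128 123 112 104 104 104 103 104 104 101 103 117 138 148
  150 146]
 [155 164 163 155 152 156 164 175 177 173 173 174 169 154 140 133 140 148
  148 146]
 [202 214 214 204 200 211 230 238 236 231 231 232 226 193 163 147 143 147
  148 145]
 [245 248 249 247 247 250 253 250 240 232 232 232 224 184 151 142 143 148
  147 145]]
17.35 [ 530.484 -181.036   67.414]
```

The two pointers agree to within about 1 px (≈0.7 mm). The pose is steady and the button is held flush, so I hand in.

```bash
python3 -c "
from rig import r
print(r.sign_off())"
```

```text
the job is handed in; nothing more can be done
None
```

I handed the job in with the lever upright in its middle notch and the arm drawn out about 131 mm. Its pointer is level with the clip's to within about 1 mm by my measurement, and the gripper is still holding the grip with the button squeezed in; the hand-in returned no verdict.

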